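# Dock the weighted weaving comb and lock it

### The arm

A 6-joint arm with a two-finger parallel gripper is mounted at the origin on the work surface. World frame = base frame: x ahead of the robot, y to its left, z up, the work surface at z = 0. Lengths are in m, angles in rad, forces in N, time in s.
With the tool pointing down it reaches from about 0.35 to 0.775 m from the base axis. Payload 5.5 kg.
Tool frame: the origin (TCP) lies midway between the tips of the shut fingers; the grasp point (between the pads) lies 19 mm behind it; z points along the fingers, y is the line along which they close (so a half turn about z gives the same grasp; the last joint's range is limited). The gripper opens to 85 mm and grips with 20 to 120 N. Pads are 22 mm wide; open, the fingers measure 114 mm over their backs; the gripper's body (76 mm by 85 mm) begins 54 mm behind the grasp point. The pads swing forward as they close: fully open they stand 13 mm farther back than shut.
Start: joints at [-1.362, 0.313, 0.046, 1.304, 0, 1.431], TCP at [0.197, -0.54, 0.231] pointing down, gripper open.
Joint ranges: [-2.76, 2.76], [-0.86, 1.69], [-1.03, 1.26], [-2.2, 2.34], [-1.47, 1.5], [-3.14, 3.14]. Speed limits (rad/s): [2.57, 2.57, 3.14, 3.14, 3.14, 3.14].

### API

Orientations are given as a unit quaternion [w, x, y, z].
In Python, from workcell import telemetry, imaging, env gives the robot as it stands. The module is installed in compiled form; this text tells all that it offers.
- The arm moves only by the tool step_arm, never from a script. Its argument "moves" is a list of rows, each a list of 3 entries, a list of its own where there are three numbers: the shift along the tool's x, y, z in mm, then the turn, a rotation vector about the tool's x, y, z in rad, then the finger opening in mm, from 0 to 85.4. A call has 1 to 8 rows; each row is the pose to reach, as a shift and turn from the pose commanded when the call began, along the tool's axes at that moment; what a row does not reach only later rows make up. A row lasts 1/12 s, in which the tool goes at most 41.7 mm and 7.16 degrees, less where a joint would pass 70% of its speed; a pose out of reach is approached as far as the arm can. A call with a gripper value outside its range is refused whole. The fingers move at their own pace and stop on an object; "grip_force" is the grip in N (left out, the last holds). Time passes only in rows, so rows that repeat a pose let the fingers close. It gives the time, the measured TCP pose, the force, the opening and the grip force at its end, in the units of the state.
- telemetry.get_state(): the state, without advancing time (a new reading comes with each control period).
- imaging.read_camera(name): name is "side" or "top" or "wrist"; returns the picture (400x640x3 uint8, red, green, blue); there is no depth.
- imaging.camera_params(name): a dict with "camera_matrix" (3x3 intrinsics, pixels), "D" ([k1, k2, p1, p2, k3] as OpenCV has them; the pictures are not rectified), "pose" (4x4, takes a point from camera to world coordinates). Camera axes: x right, y up, looking along -z (the intrinsics and any distortion apply to the point x, -y, -z); pixel columns grow to the right and rows downward; lengths in m; the calibration is good to about 2 mm. A picture is of the moment at which its call begins: read the wrist's pose just before it. camera_params takes no time and is no camera call; for the wrist camera it gives the pose at the moment of the call.
- env.hand_in(): hands the job in; it is judged then, once.
The state is a dict: "clock": time; "joint_pos": joint angles; "qvel": joint speeds; "tau": joint torques, N m; "tcp_pos": TCP position; "orientation": TCP orientation; "wrist_force": force on the tool from outside, world axes, zero at the start; "ft_torque": the same for the moment, N m; "finger_gap": finger opening in m; "grip_force": force on a finger pad.
Only numpy, scipy, OpenCV 4.12 (cv2) and the standard library are available. Lean on these libraries where they do the work, as an engineer would, in place of code of your own. Each camera call takes 0.05 s, during which the arm holds its last target. There are 200 camera calls.

### The job

Put the weighted weaving comb (the one with seven thin teeth and a steel block on one end) away in its finned dock: lift it by its handle bar at the balance point so that it carries level, and lower it squarely so that its teeth slide between the dock's fins, with the steel end away from the turn-button, letting go only once it is fully home. Then swing the turn-button fully over the comb's plain end to lock it in, and leave the coarse comb, the glue bottle and the phone where they are.

Things in the scene. Friction and masses are not known exactly. Their poses are not given: they have to be found in the camera images.
- comb_balance (a point): Loose wooden comb, 0.24-0.39 kg, standing on its teeth. Point: balance point, mid handle bar, 84 mm above tooth tips. x along comb to the steel block, z up. Bar 16 wide, 18 tall, x -96 to 32; 10 mm posts under it at x -88, 24. Spine 40 wide, 16 tall, top 36 below point, x -122 to 35; steel block 44 wide, to x 51. 7 teeth 7 thick (x), 40 wide, 32 long, round-tipped, pitch 18, middle one x -32.
- dock_home (a point): Where comb_balance lies when the comb is home in the fixed dark-wood dock: 101 mm above the table. x along the dock away from the turn-button (the comb's x must point the same way), z up. 8 upright fins 7 thick (x), 44 wide, round tops 49 above the table, pitch 18 (gaps 11, tooth play 2 each side), row middle x -32. Home: spine rests on fin tops, teeth 32 deep. Base 240 x 56 x 15.
- turn_button (a joint): Wooden bar 14 wide, 10 thick (top face 77.5 mm above table) turning on an upright post at the dock's -x end. 0 = open: bar across the dock, clear of the comb, peg on the dock's -y side. 1.57 rad = closed at its stop: nose along the dock's +x, 2.5 mm above the spine's plain end. Closes clockwise from above; needs about 1 N at the peg, stays where left; starts at 0 to 0.3.
- button_peg (a point): Centre of the upright round peg that turns the button: 12 mm diameter, 40 tall, this point 100 and its top 117.5 mm above the table, 36 mm from the pivot axis, on the tail opposite the nose (the nose reaches 37 mm from the pivot).
- button_pivot (a point): Point on the button's upright pivot axis, 100 mm above the table, 142 mm from dock_home along the dock's -x; axes as the dock. The peg lies 36 mm from here: along the dock's -y when open, along its -x when closed.
- coarse_comb_bar (a point): Bystander: coarse comb of the same wood, size and handle, with four 13 mm teeth and no steel block. Point: centre of its handle bar, 84 mm above the table.
- glue_mid (a point): Bystander: white glue bottle with a blue cap, 40 mm diameter, 110 mm tall, standing; point half-way up.
- phone_mid (a point): Bystander: phone lying on the table, 148 x 72 x 8 mm, black face up; point at its centre.
Things that resemble listed ones, but are neither listed nor needed, are in the scene too. Of the things shaped like the part that bears dock_home, the dark wooden one is meant. Leave any blue look-alike of the part that bears comb_balance alone.

How it is judged:
On the way, in this order (a step that is already met when the one before it is completed fails the run):
1. the comb is lifted clear of the table, gripped at its balance point (within 25 mm) (horizontal distance between the grasp point and comb_balance below 0.025 m and height (world z) of comb_balance above 0.104 m and contact force between comb and the fingers above 0.5 N and x of comb_balance in the frame of dock_home below -0.05 m), for 0.1 s.
2. the comb is down between the fins (within 6 mm of home) and still held, the turn-button still open (x of comb_balance in the frame of dock_home between -0.004 and 0.004 m and y of comb_balance in the frame of dock_home between -0.009 and 0.009 m and z of comb_balance in the frame of dock_home between -0.006 and 0.006 m and angle between the x axis of comb_balance and the x axis of dock_home, either way round below 0.08 rad and angle between comb_balance's own z axis and vertical below 0.08 rad and contact force between comb and the fingers above 0.5 N and value of joint turn_button below 0.7 rad), for 0.1 s.
At the end, for the whole second after the job is handed in: The weighted comb rests home in the dock, steel end away from the button (3 mm in height, 4 mm along, 9 mm across, 0.08 rad level and in line); turn-button closed (above 1.35 rad) and still; coarse comb, glue bottle and phone within 20 mm of their starts (x of comb_balance in the frame of dock_home between -0.004 and 0.004 m and y of comb_balance in the frame of dock_home between -0.009 and 0.009 m and z of comb_balance in the frame of dock_home between -0.003 and 0.003 m and angle between the x axis of comb_balance and the x axis of dock_home, either way round below 0.08 rad and angle between comb_balance's own z axis and vertical below 0.08 rad and value of joint turn_button above 1.35 rad and velocity of joint turn_button below 0.05 rad/s and distance of each of coarse_comb_bar, glue_mid, phone_mid from where it was at the start of the episode below 0.02 m); the robot touches nothing.
It fails at once if the weighted comb tips more than 0.15 rad from level (angle between comb_balance's own z axis and vertical above 0.15 rad).
It fails at once if the coarse comb, the glue bottle or the phone is shifted more than 20 mm (distance of any of coarse_comb_bar, glue_mid, phone_mid from where it was at the start of the episode above 0.02 m).
It also fails if it takes over 61 s, if anything falls off the work surface, if the arm or the gripper's body presses on something with over 40 N, if the wrist force passes 120 N, or if a joint passes its speed limit or range.

## Working session

There is one attempt and no reset: what is moved stays moved. The work goes in short steps, Python scripts to look and compute and a tool call to move; the robot and the scene stay as the last step left them, time stands still between calls to the robot, and variables do not carry over. Pictures are saved under pics/ and viewed, at most 12 in all, crops included, and the job is handed in when it is done.

Besides the shell and the picture viewer there is one more tool, called after "Call:" as name([rows], argument=value, ...), one row to a line, values as JSON. step_arm: Moves the arm, as the interface text tells. Its arguments: {"type":"object","properties":{"moves":{"type":"array"},"grip_force":{"type":"number"}},"required":["moves"]}

```bash
mkdir -p pics; cat > h.py <<'E'
import numpy as np,cv2
from workcell import telemetry,imaging,env
def snap(n,f=None):
    p=imaging.camera_params(n); im=imaging.read_camera(n)
    if f: cv2.imwrite('pics/'+f,im[...,::-1])
    return im,p
def ray(p,uv):
    uv=np.array(uv,float).reshape(-1,1,2)
    n=cv2.undistortPoints(uv,np.array(p['camera_matrix']),np.array(p['D'])).reshape(-1,2)
    d=np.c_[n[:,0],-n[:,1],-np.ones(len(n))]@np.array(p['pose'])[:3,:3].T
    return np.array(p['pose'])[:3,3],d
def onz(p,uv,z):
    o,d=ray(p,uv); z=np.broadcast_to(z,len(d)); return o+d*((z-o[2])/d[:,2])[:,None]
def proj(p,X):
    P=np.linalg.inv(np.array(p['pose'])); c=np.atleast_2d(X)@P[:3,:3].T+P[:3,3]
    c=c*[1,-1,-1]
    return cv2.projectPoints(c,np.zeros(3),np.zeros(3),np.array(p['camera_matrix']),np.array(p['D']))[0].reshape(-1,2)
E
python3 - <<'E'
from h import *
a,p=snap('top','top.png');b,q=snap('side','side.png')
cv2.imwrite('pics/w0.png',snap('wrist')[0][...,::-1])
print(p['pose'],q['pose'],p['camera_matrix'],p['D'],telemetry.get_state())
E
```

```text
[[-0.01634232  0.97981567 -0.199234    0.30932586]
 [-0.99983171 -0.01767512 -0.00491275 -0.07238379]
 [-0.00833507  0.19912019  0.97993963  1.41419809]
 [ 0.          0.          0.          1.        ]] [[-0.72662306  0.37944427 -0.57274861 -0.05254642]
 [-0.68703525 -0.40278492  0.6047701   0.61340729]
 [-0.00121796  0.83293839  0.5533644   0.71349662]
 [ 0.          0.          0.          1.        ]] [[429.95027863   0.         313.46600267]
 [  0.         429.95027863 197.68663892]
 [  0.           0.           1.        ]] [-0.03292046  0.          0.          0.          0.        ] {'clock': 0.15, 'joint_pos': array([-1.36158764e+00,  3.13829301e-01,  4.52581885e-02,  1.30357388e+00,
       -5.63803182e-06,  1.43120072e+00]), 'qvel': array([ 0.00096031, -0.00366185,  0.00223304, -0.00070008, -0.00060595,
        0.00095786]), 'tau': array([ 1.36997372e-03, -4.81064594e+01,  2.98815233e+01,  1.39013925e-02,
       -1.85596673e-04,  2.09018083e-05]), 'tcp_pos': array([ 0.19643597, -0.54001975,  0.23062036]), 'orientation': array([-6.73824079e-04,  9.84830230e-01,  1.73519344e-01, -2.62836831e-05]), 'wrist_force': array([ 0.3204815 ,  0.80888685, -1.36539286]), 'ft_torque': array([0.01702872, 0.03851716, 0.01546463]), 'grip_force': 0.0, 'finger_gap': 0.08532392479864494}
```

View pics/top.png

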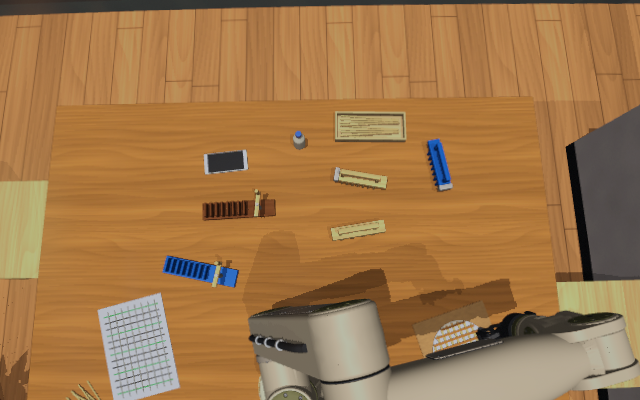

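View pics/side.png

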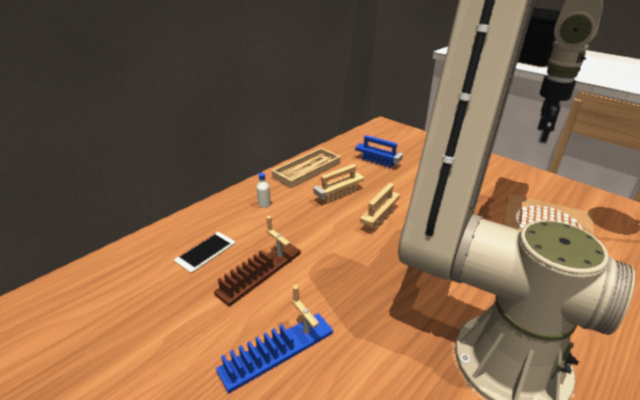

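The top view shows these candidates:
- **Combs:** wooden with a steel block at (360,178), block at its left end (337,173). Wooden without a block, the coarse one, at (358,230). Blue at (438,165).
- **Docks:** dark wood at (240,208), button post near (257,205). Blue at (200,270).

I choose the wooden comb with the steel block and the dark dock, and will check both in a close crop.

```bash
python3 - <<'E'
from h import *
im=cv2.imread('pics/top.png')
a=cv2.resize(im[155:205,320:400],None,fx=9,fy=5.8,interpolation=cv2.INTER_CUBIC)
a=cv2.resize(im[160:200,320:400],(720,360-72+72),interpolation=cv2.INTER_CUBIC)
b=cv2.resize(im[185:225,200:280],(720,240+0),interpolation=cv2.INTER_CUBIC)
b=cv2.resize(im[183:225,200:284],(480,240),interpolation=cv2.INTER_CUBIC)
a=cv2.resize(im[160:200,320:400],(480,240),interpolation=cv2.INTER_CUBIC)
cv2.imwrite('pics/c1.png',np.vstack([a,b]))
p=imaging.camera_params('top')
for n,uv,z in [('comb bar',(361,178),.084),('dock base c',(240,210),.015),('pegtop',(257,190),.117),('coarse',(358,228),.084),('glue',(299,139),.055),('phone',(226,162),.008)]: print(n,onz(p,[uv],z)[0].round(3))
E
```

```text
comb bar [ 0.641 -0.218  0.084]
dock base c [0.557 0.178 0.015]
pegtop [0.6   0.108 0.117]
coarse [ 0.481 -0.203  0.084]
glue [ 0.785 -0.021  0.055]
phone [0.725 0.231 0.008]
```

View pics/c1.png

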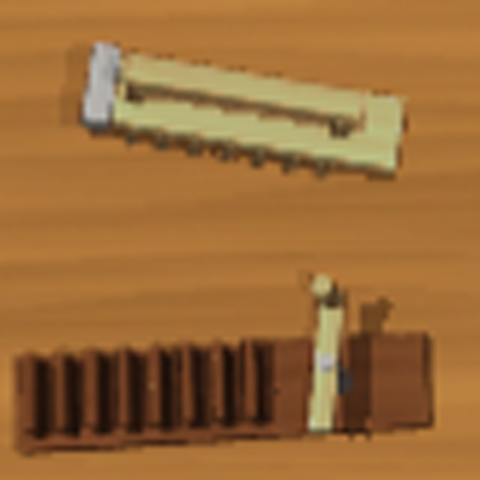

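The crop confirms the choice. The comb at top has seven teeth along its lower edge and its steel block at left (crop 100,85). The dock below is dark wood, with the button across it (crop 325,360) and its peg at (320,285). Both dock +x and comb +x point roughly to world +y. Next I move to hover over the comb.

Call:
step_arm([
  [[540, -175, -40], [0, 0, -1.05], 85],
  [[540, -175, -40], [0, 0, -1.05], 85],
  [[540, -175, -40], [0, 0, -1.05], 85],
  [[540, -175, -40], [0, 0, -1.05], 85],
  [[540, -175, -40], [0, 0, -1.05], 85],
  [[540, -175, -40], [0, 0, -1.05], 85],
  [[540, -175, -40], [0, 0, -1.05], 85],
  [[540, -175, -40], [0, 0, -1.05], 85],
])

```text
clock: 0.82
tcp_pos: [0.46, -0.3343, 0.2547]
orientation: [-0.0, 0.779, 0.627, -0.0]
wrist_force: [0.7, -1.3, -0.3]
finger_gap: 0.0851
grip_force: 0.0
```

```bash
cat >> h.py <<'E'
from scipy.spatial.transform import Rotation as R
def tool(s=None):
    s=s or telemetry.get_state(); q=s['orientation']; return s['tcp_pos'],R.from_quat(np.r_[q[1:],q[0]]).as_matrix()
def go(target,xdir=None):
    t,M=tool(); print('tcp',t.round(4),'shift mm',(M.T@(np.array(target)-t)*1000).round(1))
    if xdir is not None:
        x=np.array([xdir[0],xdir[1],0]);x/=np.linalg.norm(x); T=np.c_[x,np.cross([0,0,-1],x),[0,0,-1]]
        print('turn',R.from_matrix(M.T@T).as_rotvec().round(4))
E
python3 -c "
from h import *
go([.646,-.187,.27],[.17,.98]);print(np.array(imaging.camera_params('wrist')['pose']).round(3), telemetry.get_state()['clock'])"
```

```text
tcp [ 0.46   -0.3343  0.2547] shift mm [183.8 150.1 -15.3]
turn [-0.0002  0.     -0.0441]
[[ 0.977  0.206  0.057  0.475]
 [-0.214  0.942  0.261 -0.27 ]
 [ 0.    -0.267  0.964  0.396]
 [ 0.     0.     0.     1.   ]] 0.8167
```

Call:
step_arm([
  [[184, 150, -15], [0, 0, -0.044], 85],
  [[184, 150, -15], [0, 0, -0.044], 85],
  [[184, 150, -15], [0, 0, -0.044], 85],
  [[184, 150, -15], [0, 0, -0.044], 85],
  [[184, 150, -15], [0, 0, -0.044], 85],
  [[184, 150, -15], [0, 0, -0.044], 85],
  [[184, 150, -15], [0, 0, -0.044], 85],
  [[184, 150, -15], [0, 0, -0.044], 85],
])

```text
clock: 1.48
tcp_pos: [0.6465, -0.1879, 0.2685]
orientation: [-0.001, 0.766, 0.643, -0.0]
wrist_force: [-0.6, -0.3, 0.3]
finger_gap: 0.0851
grip_force: 0.0
```

```bash
python3 - <<'E'
from h import *
im,p=snap('wrist','w1.png'); go([.646,-.187,.27])
np.save('w1p.npy',p['pose'])
E
```

```text
tcp [ 0.6455 -0.189   0.2688] shift mm [ 2.   0.1 -1.2]
```

View pics/w1.png

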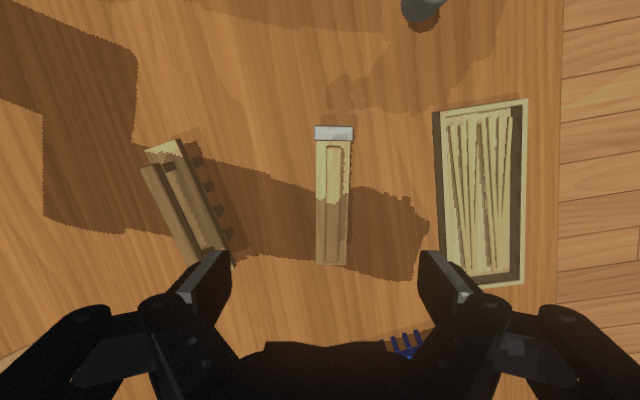

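Wrist view: the comb stands upright in the picture. Its steel block is at (315–353, 126–140), the bar's front end at (333,146), and the plain end at row 264. Coarse comb is at left (190,200), tray at right.

```bash
python3 - <<'E'
from h import *
im=cv2.imread('pics/w1.png'); p=imaging.camera_params('wrist');p['pose']=np.load('w1p.npy')
for r in (150,175,230,250): print(r,im[r,308:362].sum(1).tolist())
print(im[118:155,333].tolist())
f=lambda uv,z:onz(p,[uv],z)[0].round(4)
print('steel far',f((334,126),.048),'spine end',f((331,264.5),.048),'bar front',f((333.5,146),.093))
E
```

```text
150 [326, 320, 316, 320, 319, 331, 337, 366, 432, 466, 468, 468, 475, 480, 479, 473, 471, 443, 359, 421, 444, 463, 464, 466, 460, 446, 435, 435, 433, 441, 440, 439, 405, 347, 281, 350, 439, 436, 433, 442, 459, 407, 256, 211, 246, 309, 318, 340, 340, 339, 329, 329, 343, 353]
175 [341, 328, 321, 332, 340, 329, 308, 332, 444, 468, 466, 458, 457, 466, 470, 471, 468, 437, 348, 415, 430, 443, 446, 449, 445, 443, 443, 442, 446, 446, 445, 424, 358, 259, 305, 357, 433, 433, 441, 460, 428, 281, 239, 309, 311, 306, 318, 337, 338, 339, 341, 342, 338, 333]
230 [214, 213, 207, 207, 208, 215, 220, 244, 327, 343, 335, 321, 325, 331, 332, 328, 297, 251, 297, 313, 326, 326, 332, 327, 326, 321, 322, 318, 309, 297, 266, 251, 269, 284, 283, 280, 279, 303, 319, 230, 187, 190, 190, 184, 205, 226, 225, 224, 228, 228, 226, 225, 224, 226]
250 [205, 215, 214, 219, 214, 212, 222, 267, 336, 347, 348, 349, 346, 328, 319, 308, 297, 254, 306, 324, 328, 328, 329, 325, 325, 325, 325, 317, 303, 284, 264, 269, 322, 324, 320, 324, 341, 341, 282, 196, 218, 219, 220, 219, 225, 226, 230, 227, 226, 229, 229, 224, 231, 221]
[[56, 96, 139], [55, 95, 138], [56, 95, 138], [55, 95, 137], [56, 95, 138], [57, 97, 138], [54, 96, 138], [58, 83, 109], [101, 111, 118], [141, 151, 155], [158, 167, 171], [159, 168, 171], [159, 168, 170], [169, 177, 175], [167, 177, 176], [163, 174, 176], [162, 171, 175], [160, 170, 175], [145, 156, 159], [141, 151, 156], [140, 150, 154], [122, 132, 138], [72, 85, 96], [104, 152, 172], [117, 170, 176], [118, 169, 176], [114, 166, 175], [80, 121, 137], [52, 79, 101], [83, 123, 154], [99, 147, 174], [106, 155, 175], [110, 161, 175], [112, 162, 176], [110, 161, 175], [111, 161, 175], [110, 161, 176]]
steel far [ 0.6673 -0.1372  0.048 ] spine end [ 0.6354 -0.3049  0.048 ] bar front [ 0.6626 -0.1545  0.093 ]
```

```bash
python3 - <<'E'
from h import *
p=imaging.camera_params('wrist');p['pose']=np.load('w1p.npy')
f=lambda uv,z:onz(p,[uv],z)[0][:2]
def rep(n,l,r,z):
    L=[f(a,z) for a in l];Rr=[f(a,z) for a in r]
    m=[(a+b)/2 for a,b in zip(L,Rr)]; d=m[0]-m[1]
    print(n,np.array(m).round(4).tolist(),'w',[np.linalg.norm(a-b).round(4) for a,b in zip(L,Rr)],'yaw',np.degrees(np.arctan2(d[1],d[0])))
    return m,d/np.linalg.norm(d)
m,d=rep('bar',[(326,150),(325,250)],[(340.5,150),(338,250)],.093)
m2,d2=rep('spine',[(315.5,150),(315.3,250)],[(350,150),(346.5,250)],.048)
bf=f((333.5,146),.093);sf=f((334,126),.048);pe=f((331,264.5),.048)
for dd in (d,d2): print('bal', (bf-.032*dd).round(4),(sf-.051*dd).round(4),(pe+.122*dd).round(4))
go([.646,-.187,.27],d)
E
```

```text
bar [[0.6617, -0.1584], [0.6418, -0.2652]] w [np.float64(0.0145), np.float64(0.0142)] yaw 79.45672380809555
spine [[0.6615, -0.1633], [0.6387, -0.2852]] w [np.float64(0.0395), np.float64(0.039)] yaw 79.37475005376803
bal [ 0.6568 -0.186 ] [ 0.658  -0.1874] [ 0.6578 -0.1849]
bal [ 0.6567 -0.186 ] [ 0.6579 -0.1873] [ 0.6579 -0.185 ]
tcp [ 0.6455 -0.189   0.2688] shift mm [ 2.   0.1 -1.2]
turn [-0.0016  0.0001  0.0074]
```

```bash
python3 -c "
from h import *
go([.56,.16,.32],[.05,1])"
```

```text
tcp [ 0.6455 -0.189   0.2688] shift mm [ 328.5 -145.6  -51. ]
turn [-0.0017  0.     -0.1267]
```

Call:
step_arm([
  [[328, -145, -51], [0, 0, -0.127], 85],
  [[328, -145, -51], [0, 0, -0.127], 85],
  [[328, -145, -51], [0, 0, -0.127], 85],
  [[328, -145, -51], [0, 0, -0.127], 85],
  [[328, -145, -51], [0, 0, -0.127], 85],
  [[328, -145, -51], [0, 0, -0.127], 85],
  [[328, -145, -51], [0, 0, -0.127], 85],
  [[328, -145, -51], [0, 0, -0.127], 85],
])

```text
clock: 2.2
tcp_pos: [0.5662, 0.131, 0.3173]
orientation: [0.0, 0.726, 0.688, -0.0]
wrist_force: [0.4, 0.2, 0.4]
finger_gap: 0.0846
grip_force: 0.0
```

Call:
step_arm([
  [[28, -14, -4], [0, 0, 0], 85],
  [[28, -14, -4], [0, 0, 0], 85],
  [[28, -14, -4], [0, 0, 0], 85],
])

```text
clock: 2.45
tcp_pos: [0.5542, 0.1599, 0.3214]
orientation: [0.001, 0.724, 0.689, 0.0]
wrist_force: [0.6, -0.5, -0.2]
finger_gap: 0.085
grip_force: 0.0
```

```bash
python3 - <<'E'
from h import *
im,p=snap('wrist','w2.png'); print(telemetry.get_state()['clock'],tool()[0])
np.save('w2p.npy',p['pose'])
c=im[20:290,130:530]
cv2.imwrite('pics/c2.png',cv2.resize(c,None,fx=2,fy=2,interpolation=cv2.INTER_CUBIC)[...,::-1])
E
```

```text
2.5 [0.55472638 0.15884148 0.32092951]
```

View pics/c2.png

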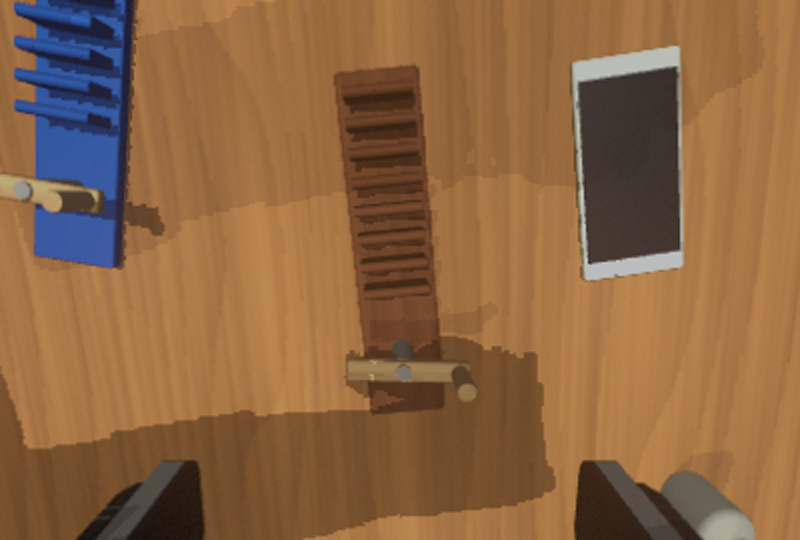

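The crop shows the dark dock. Its base corners are near crop (335,74), (418,66), (442,407) and (370,412). The button lies across it with its pivot screw at (403,372) and the peg top at (467,393). Phone is at right, blue dock at left. Next I measure the base outline, the fins and the pivot.

```bash
python3 - <<'E'
from h import *
im=cv2.imread('pics/w2.png'); p=imaging.camera_params('wrist');p['pose']=np.load('w2p.npy')
F=lambda c:(np.atleast_2d(c)/2.+[130,20])
C=onz(p,F([(335,74),(418,66),(443,407),(371,412)]),.015)[:,:2]
print(C.round(4).tolist(),[np.linalg.norm(C[i]-C[i-1]).round(4) for i in range(4)])
d=(C[0]+C[1]-C[2]-C[3]);d/=np.linalg.norm(d);print('yaw',np.degrees(np.arctan2(d[1],d[0])),'ctr',C.mean(0).round(4))
pv=onz(p,F((403,372)),.0785)[0,:2];pg=onz(p,F((467,393)),.1175)[0,:2]
print('pivot',pv.round(4),'home',(pv+.142*d).round(4),'peg',pg.round(4),np.linalg.norm(pg-pv),(pg-pv))
# fin profile sampled along dock line at z=.049, lateral offsets
n=np.array([-d[1],d[0]]); c0=pv+.110*d
g=cv2.cvtColor(im,cv2.COLOR_BGR2GRAY).astype(np.float32)
t=np.arange(-.085,.085,.001)
prof=0
for off in np.arange(-.012,.0121,.002):
    X=np.c_[c0+t[:,None]*d+off*n,np.full(len(t),.049)]
    uv=proj(p,X).astype(np.float32); prof=prof+cv2.remap(g,uv[:,:1],uv[:,1:],cv2.INTER_LINEAR).ravel()/13
for i in range(0,170,18): print((t[i]*1000).round(),prof[i:i+18].round().astype(int).tolist())
# template periodic fit
S=cv2.resize(im[40:180,290:360],None,fx=5,fy=4.2); cv2.imwrite('pics/c3.png',S)
E
```

```text
[[0.5273, 0.2994], [0.5817, 0.3015], [0.5921, 0.0651], [0.5376, 0.0637]] [np.float64(0.2359), np.float64(0.0545), np.float64(0.2367), np.float64(0.0546)]
yaw 92.50369919679855 ctr [0.5597 0.1824]
pivot [0.5624 0.1127] home [0.5562 0.2546] peg [0.5984 0.1097] 0.0361570873704357 [ 0.03602968 -0.00303268]
-85.0 [75, 76, 77, 79, 81, 84, 84, 84, 84, 84, 84, 84, 84, 83, 84, 84, 84, 83]
-67.0 [76, 67, 71, 79, 84, 84, 77, 66, 52, 47, 47, 49, 58, 72, 76, 76, 73, 66]
-49.0 [59, 60, 70, 79, 85, 84, 76, 65, 51, 47, 50, 64, 75, 77, 77, 75, 68, 62]
-31.0 [59, 61, 71, 80, 85, 83, 75, 62, 49, 55, 71, 77, 77, 77, 74, 64, 60, 60]
-13.0 [57, 60, 71, 79, 85, 82, 75, 62, 62, 75, 77, 78, 77, 69, 61, 60, 60, 59]
5.0 [51, 54, 64, 72, 77, 75, 70, 67, 75, 78, 78, 75, 60, 53, 52, 52, 50, 43]
23.0 [42, 54, 64, 72, 77, 74, 69, 69, 75, 76, 67, 56, 53, 52, 52, 47, 42, 40]
41.0 [44, 55, 65, 73, 76, 74, 69, 72, 72, 61, 54, 52, 52, 51, 45, 41, 40, 40]
59.0 [45, 56, 65, 72, 76, 74, 71, 73, 78, 79, 80, 80, 80, 78, 87, 109, 120, 122]
77.0 [122, 122, 122, 122, 122, 122, 122, 122]
```

View pics/c3.png

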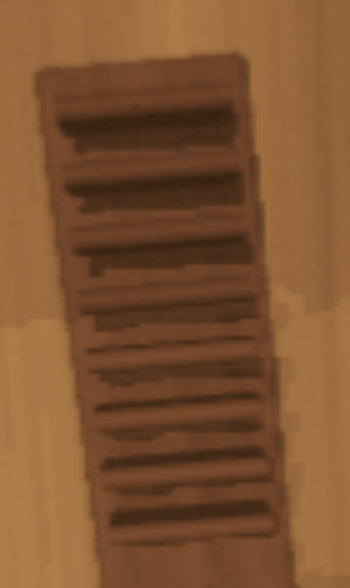

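Fin tops peak at an even 18 mm pitch, centred on pivot + 110 mm, so the pivot and fin estimates agree. Home is about (0.556, 0.255) at yaw 92.5°, and the button stands at about 0.13 rad. Next I go back to grasp the comb.

```bash
python3 -c "
from h import *
go([.6567,-.186,.16],[np.cos(np.radians(79.4)),np.sin(np.radians(79.4))])"
```

```text
tcp [0.5547 0.1588 0.3209] shift mm [-339.   119.5  161.2]
turn [0.0006 0.0006 0.1336]
```

Call:
step_arm([
  [[-339, 119.5, 161], [0, 0, 0.1336], 85],
  [[-339, 119.5, 161], [0, 0, 0.1336], 85],
  [[-339, 119.5, 161], [0, 0, 0.1336], 85],
  [[-339, 119.5, 161], [0, 0, 0.1336], 85],
  [[-339, 119.5, 161], [0, 0, 0.1336], 85],
  [[-339, 119.5, 161], [0, 0, 0.1336], 85],
  [[-339, 119.5, 161], [0, 0, 0.1336], 85],
  [[-339, 119.5, 161], [0, 0, 0.1336], 85],
])

```text
clock: 3.17
tcp_pos: [0.6407, -0.1368, 0.1831]
orientation: [-0.0, 0.771, 0.637, -0.0]
wrist_force: [1.2, 0.5, 0.3]
finger_gap: 0.0851
grip_force: 0.0
```

Call:
step_arm([
  [[-65, 15, 28], [0, 0, 0], 60],
  [[-65, 15, 28], [0, 0, 0], 60],
  [[-65, 15, 28], [0, 0, 0], 60],
  [[-65, 15, 28], [0, 0, 0], 60],
  [[-65, 15, 28], [0, 0, 0], 60],
])

```text
clock: 3.58
tcp_pos: [0.6433, -0.2002, 0.1561]
orientation: [-0.001, 0.77, 0.638, -0.0]
wrist_force: [-0.2, -0.2, -0.1]
finger_gap: 0.0602
grip_force: 0.0
```

```bash
python3 -c "
from h import *
go([.6567,-.186,.064],[np.cos(np.radians(79.4)),np.sin(np.radians(79.4))])"
```

```text
tcp [ 0.6433 -0.2002  0.1561] shift mm [16.4 10.6 92.1]
turn [-0.001  -0.0004 -0.0027]
```

Call:
step_arm([
  [[16, 10.5, 0], [0, 0, -0.003], 50],
  [[16, 10.5, 0], [0, 0, -0.003], 50],
  [[16, 10.5, 0], [0, 0, -0.003], 50],
])

```text
clock: 3.83
tcp_pos: [0.6581, -0.1834, 0.1575]
orientation: [0.001, 0.768, 0.641, 0.0]
wrist_force: [0.4, 0.2, 0.5]
finger_gap: 0.0499
grip_force: 0.0
```

```bash
python3 - <<'E'
from h import *
im,p=snap('wrist','w3.png'); go([.6567,-.186,.064],[np.cos(np.radians(79.4)),np.sin(np.radians(79.4))]);np.save('w3p.npy',p['pose'])
E
```

```text
tcp [ 0.6578 -0.1837  0.1573] shift mm [-2.4 -0.8 93.3]
turn [0.0011 0.0005 0.0053]
```

View pics/w3.png

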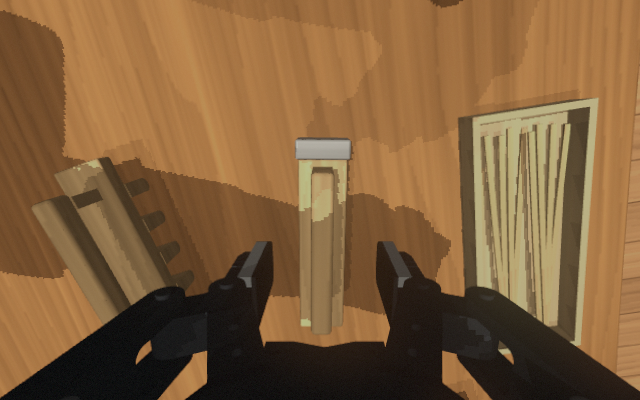

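The fingers straddle the bar: the bar is at column 322, between the pads at about 262 and 388. The steel block is at rows 138–160 and the bar's front end at row 168.

```bash
python3 - <<'E'
from h import *
im=cv2.imread('pics/w3.png'); p=imaging.camera_params('wrist');p['pose']=np.load('w3p.npy')
print(im[130:180,322].sum(1).tolist()); print(im[200,290:356].sum(1).tolist())
f=lambda uv,z:onz(p,[uv],z)[0][:2]
d=np.array([np.cos(np.radians(79.4)),np.sin(np.radians(79.4))])
for z in(.048,): print((f((323.5,138.5),z)-.051*d).round(4))
print((f((322,168),.093)-.032*d).round(4), f((322,200),.093).round(4))
E
```

```text
[313, 307, 311, 315, 314, 312, 314, 275, 239, 280, 431, 493, 524, 516, 513, 512, 512, 509, 499, 494, 482, 479, 479, 478, 473, 468, 466, 467, 396, 273, 457, 485, 489, 489, 487, 480, 416, 256, 228, 216, 235, 237, 275, 350, 404, 424, 429, 434, 436, 435]
[368, 363, 354, 345, 357, 360, 361, 358, 382, 456, 487, 500, 490, 487, 482, 486, 491, 497, 502, 503, 464, 334, 421, 434, 459, 486, 484, 479, 476, 472, 472, 468, 469, 469, 470, 467, 471, 474, 478, 476, 460, 435, 378, 307, 324, 324, 322, 319, 365, 467, 460, 461, 463, 471, 480, 406, 231, 221, 223, 226, 221, 220, 233, 253, 254, 256]
[ 0.6579 -0.1867]
[ 0.6576 -0.1835] [ 0.6596 -0.1736]
```

Call:
step_arm([
  [[-3, 0, 30], [0, 0, 0.005], 50],
  [[-3, 0, 60], [0, 0, 0.005], 50],
  [[-3, 0, 85], [0, 0, 0.005], 50],
  [[-3, 0, 93], [0, 0, 0.005], 50],
  [[-3, 0, 93], [0, 0, 0.005], 50],
  [[-3, 0, 93], [0, 0, 0.005], 50],
])

```text
clock: 4.38
tcp_pos: [0.6571, -0.1876, 0.0642]
orientation: [0.0, 0.77, 0.638, -0.0]
wrist_force: [0.9, -0.3, 1.0]
finger_gap: 0.0499
grip_force: 0.0
```

Call:
step_arm([
  [[0, 0, 0], [0, 0, 0], 5],
  [[0, 0, 0], [0, 0, 0], 5],
  [[0, 0, 0], [0, 0, 0], 5],
  [[0, 0, 0], [0, 0, 0], 5],
  [[0, 0, 0], [0, 0, 0], 5],
  [[0, 0, 0], [0, 0, 0], 5],
  [[0, 0, 0], [0, 0, 0], 5],
], grip_force=50)

```text
clock: 4.97
tcp_pos: [0.6578, -0.1881, 0.0654]
orientation: [0.001, 0.77, 0.638, 0.001]
wrist_force: [-1.4, 1.8, 7.4]
finger_gap: 0.0151
grip_force: 50.9
```

Call:
step_arm([
  [[0, 0, -4], [0, 0, 0], 5],
  [[0, 0, -10], [0, 0, 0], 5],
  [[0, 0, -20], [0, 0, 0], 5],
  [[0, 0, -30], [0, 0, 0], 5],
  [[0, 0, -30], [0, 0, 0], 5],
])

```text
clock: 5.38
tcp_pos: [0.6586, -0.1883, 0.0964]
orientation: [0.002, 0.77, 0.638, 0.001]
wrist_force: [0.6, -0.2, -1.9]
finger_gap: 0.0151
grip_force: 49.8
```

```bash
python3 - <<'E'
from h import *
s=telemetry.get_state();print(s['wrist_force'],s['ft_torque'],s['grip_force'],s['finger_gap'])
snap('wrist','w4.png');go([.556,.245,.2],[-.0436,.999])
E
```

```text
[ 0.58972595 -0.22362619 -1.93014221] [-0.04680071 -0.07995767  0.00136088] 49.75760757923126 0.015096847034779261
tcp [ 0.6584 -0.1882  0.0954] shift mm [ 406.6 -180.6 -105.5]
turn [ 0.0034  0.0012 -0.2302]
```

View pics/w4.png

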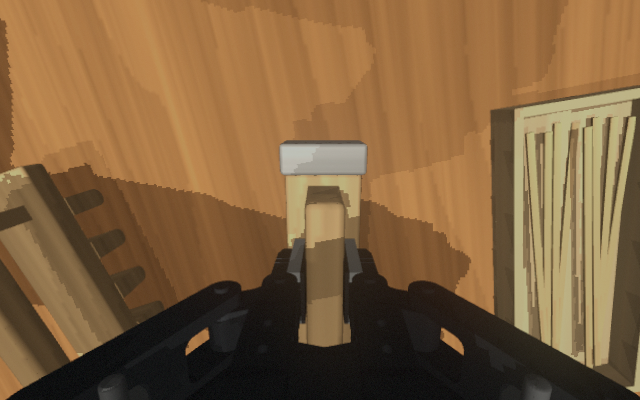

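The comb is off the table and level, held at the bar. The steel block front is at (280–367, 142–174) and the bar's front end near row 186–200. Next I compute the comb's offset in the tool frame from these edges.

```bash
python3 - <<'E'
from h import *
im=cv2.imread('pics/w4.png'); p=imaging.camera_params('wrist');t,M=tool()
print(im[136:210,325].sum(1).tolist()); 
for r in (215,235): print(im[r,280:370].sum(1).tolist())
T=np.linalg.inv(M)
dz=t[2]-.0645
for n,uv,z in [('steel top far',(323,142.5),.048),('bar front top',(326,199),.093),('bar front top2',(326,202),.093),('bar low',(325.5,235),.093),('steelL',(281,144),.048),('steelR',(366,144),.048)]:
    X=onz(p,[uv],z+dz)[0]; print(n,(M.T@(X-t)*1000).round(1))
E
```

```text
[324, 328, 322, 327, 264, 241, 234, 274, 396, 444, 475, 519, 526, 524, 515, 515, 514, 510, 510, 508, 505, 502, 497, 489, 482, 480, 478, 477, 479, 480, 477, 476, 474, 468, 468, 473, 442, 400, 348, 460, 481, 490, 503, 501, 499, 498, 500, 500, 497, 443, 273, 242, 238, 243, 219, 219, 217, 218, 232, 244, 243, 249, 244, 246, 249, 255, 289, 329, 375, 411, 421, 423, 434, 437]
[376, 371, 368, 360, 355, 344, 336, 440, 456, 471, 476, 475, 473, 475, 478, 477, 470, 468, 469, 469, 474, 478, 481, 462, 381, 287, 396, 422, 434, 449, 457, 462, 467, 465, 471, 468, 472, 471, 468, 467, 463, 456, 455, 447, 443, 435, 432, 434, 440, 436, 438, 439, 438, 444, 445, 452, 449, 453, 447, 432, 414, 394, 373, 336, 280, 301, 319, 318, 371, 472, 467, 468, 466, 464, 468, 467, 471, 457, 418, 354, 206, 222, 224, 223, 230, 226, 227, 235, 251, 253]
[248, 250, 250, 256, 261, 261, 259, 342, 471, 492, 506, 505, 503, 496, 490, 481, 455, 462, 462, 469, 438, 314, 319, 317, 304, 293, 367, 416, 430, 442, 451, 459, 463, 462, 466, 463, 464, 463, 465, 458, 457, 455, 449, 446, 440, 438, 436, 435, 439, 443, 440, 444, 442, 444, 446, 451, 450, 453, 443, 426, 405, 385, 363, 316, 268, 323, 313, 311, 308, 303, 306, 306, 304, 304, 305, 309, 303, 292, 258, 212, 213, 222, 216, 215, 214, 213, 222, 230, 260, 253]
steel top far [52.5  0.4 16.5]
bar front top [ 35.5   1.7 -28.5]
bar front top2 [ 34.4   1.7 -28.5]
bar low [ 21.2   1.6 -28.5]
steelL [ 51.8 -20.4  16.4]
steelR [51.8 21.8 16.5]
```

Call:
step_arm([
  [[0, 0, -15], [0, 0, 0], 5],
  [[0, 0, -35], [0, 0, 0], 5],
  [[0, 0, -60], [0, 0, 0], 5],
  [[0, 0, -85], [0, 0, 0], 5],
  [[0, 0, -105], [0, 0, 0], 5],
  [[10, -4, -110], [0, 0, -0.005], 5],
  [[25, -11, -110], [0, 0, -0.015], 5],
  [[45, -20, -110], [0, 0, -0.025], 5],
])

```text
clock: 6.1
tcp_pos: [0.6457, -0.1399, 0.2028]
orientation: [0.0, 0.762, 0.647, 0.0]
wrist_force: [0.6, 0.0, -3.5]
finger_gap: 0.0152
grip_force: 49.7
```

```bash
python3 - <<'E'
from h import *
go([.5552,.2537,.205],[-.0436,.999])
E
```

```text
tcp [ 0.6457 -0.1399  0.2028] shift mm [ 373.7 -153.1   -2.4]
turn [ 0.0004  0.0003 -0.2064]
```

Call:
step_arm([
  [[24, -10, 0], [0, 0, -0.015], 5],
  [[50, -20, 0], [0, 0, -0.03], 5],
  [[77, -32, 0], [0, 0, -0.045], 5],
  [[104, -43, 0], [0, 0, -0.06], 5],
  [[131, -54, 0], [0, 0, -0.075], 5],
  [[158, -65, 0], [0, 0, -0.09], 5],
  [[185, -76, 0], [0, 0, -0.105], 5],
  [[212, -87, 0], [0, 0, -0.12], 5],
])

```text
clock: 6.77
tcp_pos: [0.5924, 0.0855, 0.202]
orientation: [-0.001, 0.721, 0.693, -0.001]
wrist_force: [0.8, 0.4, -2.7]
finger_gap: 0.0155
grip_force: 49.8
```

Call:
step_arm([
  [[27, -6, 0], [0, 0, -0.015], 5],
  [[54, -14, 0], [0, 0, -0.03], 5],
  [[80, -24, 0], [0, 0, -0.045], 5],
  [[105, -33, 0], [0, 0, -0.06], 5],
  [[128, -40, 0], [0, 0, -0.07], 5],
  [[145, -44, 0], [0, 0, -0.08], 5],
  [[152, -47, 0], [0, 0, -0.086], 5],
  [[152, -47, 0], [0, 0, -0.086], 5],
])

```text
clock: 7.43
tcp_pos: [0.5517, 0.2391, 0.2023]
orientation: [-0.001, 0.69, 0.724, -0.001]
wrist_force: [-0.4, 0.3, -3.5]
finger_gap: 0.0153
grip_force: 49.7
```

```bash
python3 - <<'E'
from h import *
go([.5552,.2537,.145],[-.0436,.999])
E
```

```text
tcp [0.5517 0.2391 0.2023] shift mm [14.4  4.3 57.3]
turn [-0.0018  0.0001  0.0041]
```

Call:
step_arm([
  [[8, 2, 0], [0, 0, 0.004], 5],
  [[14.4, 4.3, 10], [0, 0, 0.004], 5],
  [[14.4, 4.3, 30], [0, 0, 0.004], 5],
  [[14.4, 4.3, 50], [0, 0, 0.004], 5],
  [[14.4, 4.3, 65], [0, 0, 0.004], 5],
  [[14.4, 4.3, 67], [0, 0, 0.004], 5],
  [[14.4, 4.3, 67], [0, 0, 0.004], 5],
])

```text
clock: 8.02
tcp_pos: [0.5563, 0.251, 0.1345]
orientation: [-0.001, 0.693, 0.721, -0.002]
wrist_force: [0.3, 0.2, -2.4]
finger_gap: 0.0155
grip_force: 49.8
```

```bash
python3 - <<'E'
from h import *
s,p=snap('side'); go([.5552,.2537,.0815],[-.0436,.999])
w,_=snap('wrist');np.save('w5.npy',w);np.save('w5p.npy',_['pose'])
a=cv2.resize(s[190:310,190:320],None,fx=4.5,fy=4.5,interpolation=cv2.INTER_CUBIC)
cv2.imwrite('pics/s5.png',a[...,::-1]); cv2.imwrite('pics/s5full.png',s[...,::-1])
E
```

```text
tcp [0.5572 0.2514 0.1359] shift mm [ 2.4 -1.8 54.4]
turn [-0.001   0.0004 -0.0043]
```

View pics/s5.png

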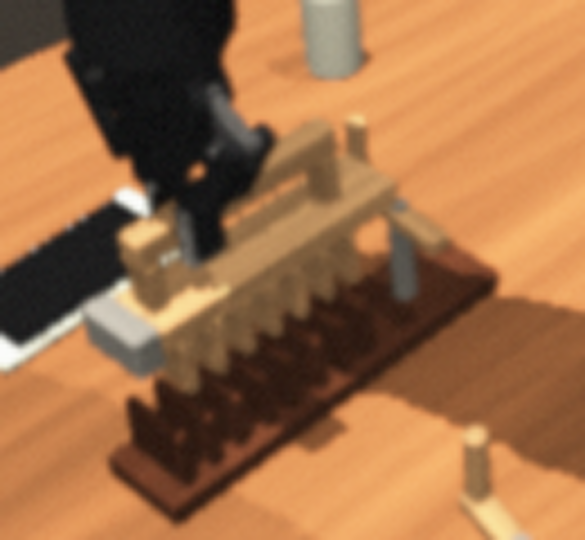

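The side crop shows the comb level over the dark dock. The steel block is at lower left (125,335), the far end from the button post (400,250). The teeth are above the fins. I average several pose readings before descending.

```bash
python3 - <<'E'
from h import *
T=[];X=[]
for i in range(12):
    imaging.read_camera('top'); t,M=tool();T.append(t);X.append(M[:,0])
T=np.array(T);X=np.mean(X,0);print(T.mean(0).round(4),T.std(0).round(4),np.degrees(np.arctan2(X[1],X[0])))
_,M=tool();print(M.T@(np.array([.5552,.2537,.0815])-T.mean(0))*1000)
E
```

```text
[0.5575 0.252  0.1371] [0.0004 0.0001 0.0005] 92.30621153968852
[ 1.80355034 -2.24255588 55.59286469]
```

Call:
step_arm([
  [[1.8, -2.2, 0], [0, 0, -0.003], 5],
  [[1.8, -2.2, 8], [0, 0, -0.003], 5],
  [[1.8, -2.2, 16], [0, 0, -0.003], 5],
  [[1.8, -2.2, 22], [0, 0, -0.003], 5],
  [[1.8, -2.2, 26], [0, 0, -0.003], 5],
  [[1.8, -2.2, 30], [0, 0, -0.003], 5],
  [[1.8, -2.2, 30], [0, 0, -0.003], 5],
])

```text
clock: 9.3
tcp_pos: [0.554, 0.2534, 0.105]
orientation: [-0.0, 0.692, 0.722, -0.001]
wrist_force: [-0.8, -0.7, -3.4]
finger_gap: 0.0151
grip_force: 49.7
```

```bash
python3 - <<'E'
from h import *
s=telemetry.get_state();print(s['wrist_force'],s['ft_torque']);go([.5552,.2537,.0815],[-.0436,.999])
E
```

```text
[-0.79318205 -0.74574469 -3.37178657] [-0.01870004 -0.02935954 -0.01283806]
tcp [0.554  0.2534 0.105 ] shift mm [ 0.3  1.2 23.5]
turn [-0.002   0.0006 -0.0003]
```

Call:
step_arm([
  [[0, 0, 5], [0, 0, 0], 5],
  [[0, 0, 10], [0, 0, 0], 5],
  [[0, 0, 14], [0, 0, 0], 5],
  [[0, 0, 18], [0, 0, 0], 5],
  [[0, 0, 20], [0, 0, 0], 5],
  [[0, 0, 21], [0, 0, 0], 5],
  [[0, 0, 21], [0, 0, 0], 5],
])

```text
clock: 9.88
tcp_pos: [0.5546, 0.2536, 0.0851]
orientation: [-0.0, 0.692, 0.722, -0.0]
wrist_force: [-0.7, -0.6, -3.2]
finger_gap: 0.0154
grip_force: 49.8
```

Not yet touching the fins. I ease down until contact.

Call:
step_arm([
  [[0, 0, 1], [0, 0, 0], 5],
  [[0, 0, 2], [0, 0, 0], 5],
  [[0, 0, 3], [0, 0, 0], 5],
  [[0, 0, 3], [0, 0, 0], 5],
])

```text
clock: 10.22
tcp_pos: [0.5549, 0.2537, 0.0826]
orientation: [0.0, 0.692, 0.722, 0.0]
wrist_force: [-0.5, -0.3, -2.1]
finger_gap: 0.0152
grip_force: 49.7
```

Call:
step_arm([
  [[0, 0, 1], [0, 0, 0], 5],
  [[0, 0, 2], [0, 0, 0], 5],
  [[0, 0, 2], [0, 0, 0], 5],
  [[0, 0, 2], [0, 0, 0], 5],
])

```text
clock: 10.55
tcp_pos: [0.5549, 0.2537, 0.0823]
orientation: [0.0, 0.692, 0.722, 0.001]
wrist_force: [-3.5, -1.4, 7.5]
finger_gap: 0.0152
grip_force: 51.4
```

Force rose to +7.5 N with the comb at the expected home height, so it is seated. Now release and rise.

Call:
step_arm([
  [[0, 0, 0], [0, 0, 0], 5],
  [[0, 0, -0.5], [0, 0, 0], 20],
  [[0, 0, -0.5], [0, 0, 0], 35],
  [[0, 0, -0.5], [0, 0, 0], 50],
  [[0, 0, -0.5], [0, 0, 0], 50],
  [[0, 0, -0.5], [0, 0, 0], 50],
  [[0, 0, -0.5], [0, 0, 0], 50],
])

```text
clock: 11.13
tcp_pos: [0.5548, 0.2536, 0.0807]
orientation: [-0.0, 0.692, 0.722, -0.0]
wrist_force: [-0.1, -0.0, 0.3]
finger_gap: 0.0501
grip_force: 0.0
```

Call:
step_arm([
  [[0, 0, -15], [0, 0, 0], 50],
  [[0, 0, -40], [0, 0, 0], 50],
  [[0, 0, -80], [0, 0, 0], 40],
  [[0, 0, -115], [0, 0, 0], 20],
  [[-20, 0, -140], [0, 0, 0], 0],
  [[-50, 0, -150], [0, 0, 0], 0],
  [[-80, 0, -150], [0, 0, 0], 0],
  [[-80, 0, -150], [0, 0, 0], 0],
])

```text
clock: 11.8
tcp_pos: [0.5592, 0.1699, 0.2323]
orientation: [0.002, 0.693, 0.721, 0.0]
wrist_force: [0.4, -0.5, 0.1]
finger_gap: 0.0001
grip_force: 0.0
```

```bash
python3 - <<'E'
from h import *
s,_=snap('side');w,p=snap('wrist');np.save('w6p.npy',p['pose']);go([.598,.11,.18])
cv2.imwrite('pics/w6.png',w[...,::-1]);cv2.imwrite('pics/s6.png',s[...,::-1])
a=cv2.resize(s[190:310,190:320],(400,370),interpolation=cv2.INTER_CUBIC);b=cv2.resize(w[0:290,170:480],(395,370),interpolation=cv2.INTER_CUBIC)
cv2.imwrite('pics/v6.png',np.hstack([a,b])[...,::-1])
E
```

```text
tcp [0.5584 0.1728 0.231 ] shift mm [-64.4  37.   51. ]
```

View pics/v6.png

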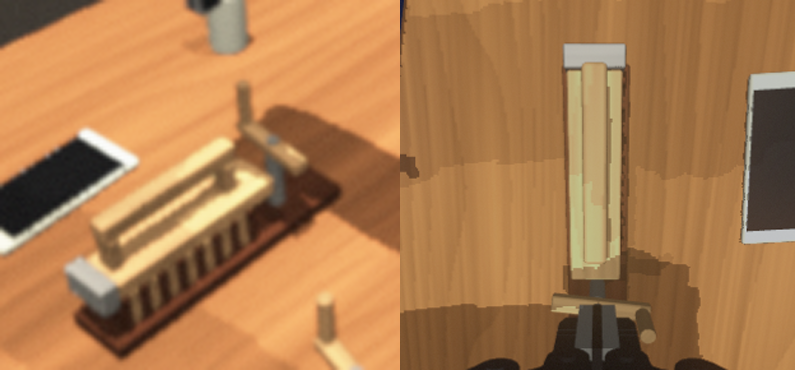

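The comb is home and level. In the left crop the steel end is at lower left, away from the button; in the right crop the spine sits over the fins and the button is still open, with its peg at about (648,335). Next I pinch the peg lightly and lead it round its arc.

```bash
python3 - <<'E'
from h import *
p=imaging.camera_params('wrist');p['pose']=np.load('w6p.npy')
print(onz(p,[(364.6,262)],.1175)[0]); 
for y in(.09,): go([.5978,.1097,.150],[-.0436,.999])
E
```

```text
[0.5980681  0.11206414 0.1175    ]
tcp [0.5584 0.1728 0.231 ] shift mm [-64.7  36.8  81. ]
turn [ 0.0001 -0.0002 -0.0025]
```

Call:
step_arm([
  [[-30, 18, 20], [0, 0, 0], 40],
  [[-64.5, 36.5, 40], [0, 0, 0], 40],
  [[-64.5, 36.5, 75], [0, 0, 0], 40],
  [[-64.5, 36.5, 81], [0, 0, 0], 40],
  [[-64.5, 36.5, 81], [0, 0, 0], 40],
  [[-64.5, 36.5, 81], [0, 0, 0], 40],
])

```text
clock: 12.4
tcp_pos: [0.5968, 0.1121, 0.1499]
orientation: [-0.001, 0.691, 0.723, -0.001]
wrist_force: [0.2, -0.6, 0.0]
finger_gap: 0.0402
grip_force: 0.0
```

```bash
python3 - <<'E'
from h import *
imaging.read_camera('top');go([.5975,.1097,.092],[-.0436,.999]);print(telemetry.get_state()['finger_gap'])
E
```

```text
tcp [0.5977 0.1122 0.1512] shift mm [-2.5 -0.3 59.2]
turn [ 0.001  -0.0002  0.0016]
0.03994937588961391
```

Call:
step_arm([
  [[-2, 0, 20], [0, 0, 0], 40],
  [[-2, 0, 40], [0, 0, 0], 40],
  [[-2, 0, 55], [0, 0, 0], 40],
  [[-2, 0, 58], [0, 0, 0], 40],
  [[-2, 0, 58], [0, 0, 0], 40],
])

```text
clock: 12.87
tcp_pos: [0.5975, 0.1099, 0.0927]
orientation: [0.0, 0.691, 0.723, 0.0]
wrist_force: [-0.5, 0.0, 0.2]
finger_gap: 0.04
grip_force: 0.0
```

Call:
step_arm([
  [[0, 0, 0], [0, 0, 0], 5],
  [[0, 0, 0], [0, 0, 0], 5],
  [[0, 0, 0], [0, 0, 0], 5],
  [[0, 0, 0], [0, 0, 0], 5],
  [[0, 0, 0], [0, 0, 0], 5],
], grip_force=20)

```text
clock: 13.28
tcp_pos: [0.5977, 0.1093, 0.0939]
orientation: [0.0, 0.691, 0.722, 0.001]
wrist_force: [-4.2, 0.5, 5.2]
finger_gap: 0.011
grip_force: 20.7
```

```bash
python3 - <<'E'
from h import *
t,M=tool();pv=np.array([.5618,.1117]);print(t,telemetry.get_state()['wrist_force'])
a0=np.arctan2(t[1]-pv[1],t[0]-pv[0]);r=np.hypot(*(t[:2]-pv));print(np.degrees(a0),r)
end=np.radians(92.5-180-1.5)
for k in range(1,16):
    a=a0+(end-a0)*k/15; rr=.036
    X=np.r_[pv+rr*np.array([np.cos(a),np.sin(a)]),t[2]]
    print(k,(M.T@(X-t)*1000).round(1)[:2])
E
```

```text
[0.59766413 0.10926163 0.09389492] [-4.2062052   0.50502048  5.15588084]
-3.8895086843408033 0.035946928248427
1 [-3.5 -0.5]
2 [-7.  -1.4]
3 [-10.3  -2.7]
4 [-13.5  -4.3]
5 [-16.5  -6.2]
6 [-19.3  -8.3]
7 [-21.9 -10.8]
8 [-24.3 -13.5]
9 [-26.3 -16.4]
10 [-28.1 -19.5]
11 [-29.6 -22.7]
12 [-30.7 -26.1]
13 [-31.5 -29.6]
14 [-31.9 -33.1]
15 [-32.  -36.7]
```

Peg gripped. Now lead it round the arc.

Call:
step_arm([
  [[-3.5, -0.5, 0], [0, 0, 0], 5],
  [[-7, -1.4, 0], [0, 0, 0], 5],
  [[-10.3, -2.7, 0], [0, 0, 0], 5],
  [[-13.5, -4.3, 0], [0, 0, 0], 5],
  [[-16.5, -6.2, 0], [0, 0, 0], 5],
  [[-19.3, -8.3, 0], [0, 0, 0], 5],
  [[-21.9, -10.8, 0], [0, 0, 0], 5],
  [[-24.3, -13.5, 0], [0, 0, 0], 5],
])

```text
clock: 13.95
tcp_pos: [0.5882, 0.0837, 0.094]
orientation: [0.003, 0.692, 0.722, 0.002]
wrist_force: [4.3, 1.4, 3.8]
finger_gap: 0.0112
grip_force: 20.6
```

Call:
step_arm([
  [[-2, -2.9, 0], [0, 0, 0], 5],
  [[-3.8, -6, 0], [0, 0, 0], 5],
  [[-5.3, -9.2, 0], [0, 0, 0], 5],
  [[-6.4, -12.6, 0], [0, 0, 0], 5],
  [[-7.2, -16.1, 0], [0, 0, 0], 5],
  [[-7.6, -19.6, 0], [0, 0, 0], 5],
  [[-7.7, -23.2, 0], [0, 0, 0], 5],
  [[-7.7, -23.2, 0], [0, 0, 0], 5],
])

```text
clock: 14.62
tcp_pos: [0.5653, 0.0717, 0.0941]
orientation: [0.005, 0.693, 0.721, -0.0]
wrist_force: [3.9, -8.4, 7.7]
finger_gap: 0.011
grip_force: 20.9
```

Call:
step_arm([
  [[1, -1.5, 0], [0, 0, 0], 5],
  [[2, -3, 0], [0, 0, 0], 5],
  [[2, -3, 0], [0, 0, 0], 5],
  [[2, -3, 0], [0, 0, 0], 5],
])

```text
clock: 14.95
tcp_pos: [0.5632, 0.072, 0.0942]
orientation: [0.006, 0.693, 0.721, -0.001]
wrist_force: [5.8, -13.4, 6.2]
finger_gap: 0.0112
grip_force: 20.9
```

Call:
step_arm([
  [[2, -2, 0], [0, 0, 0], 12],
  [[2, -2, 0], [0, 0, 0], 30],
  [[2, -2, 0], [0, 0, 0], 40],
  [[2, -2, 0], [0, 0, 0], 40],
  [[2, -2, 0], [0, 0, 0], 40],
])

```text
clock: 15.37
tcp_pos: [0.5561, 0.079, 0.0913]
orientation: [-0.001, 0.692, 0.722, -0.001]
wrist_force: [-0.3, 0.8, -0.8]
finger_gap: 0.0401
grip_force: 0.0
```

Call:
step_arm([
  [[0, 0, -20], [0, 0, 0], 40],
  [[0, 0, -50], [0, 0, 0], 40],
  [[0, 0, -90], [0, 0, 0], 40],
  [[0, 0, -130], [0, 0, 0], 40],
  [[-20, 0, -160], [0, 0, 0], 40],
  [[-50, 0, -180], [0, 0, 0], 40],
  [[-70, 0, -190], [0, 0, 0], 40],
  [[-70, 0, -190], [0, 0, 0], 40],
])

```text
clock: 16.03
tcp_pos: [0.5614, 0.0062, 0.2847]
orientation: [0.002, 0.693, 0.721, 0.001]
wrist_force: [0.2, -0.1, -0.2]
finger_gap: 0.0398
grip_force: 0.0
```

```bash
python3 - <<'E'
from h import *
s,_=snap('side');t,p=snap('top');w,q=snap('wrist')
h=370
a=cv2.resize(s[150:310,160:330],(393,h),interpolation=cv2.INTER_CUBIC);b=cv2.resize(w[0:310,150:490],(405,h),interpolation=cv2.INTER_CUBIC)
c=cv2.resize(t[110:245,190:400],(358,230),interpolation=cv2.INTER_CUBIC)
v=np.zeros((600,798,3),np.uint8);v[:h]=np.hstack([a,b]);v[h:,:358]=c
cv2.imwrite('pics/v7.png',v[...,::-1])
E
```

```text
(no output)
```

View pics/v7.png

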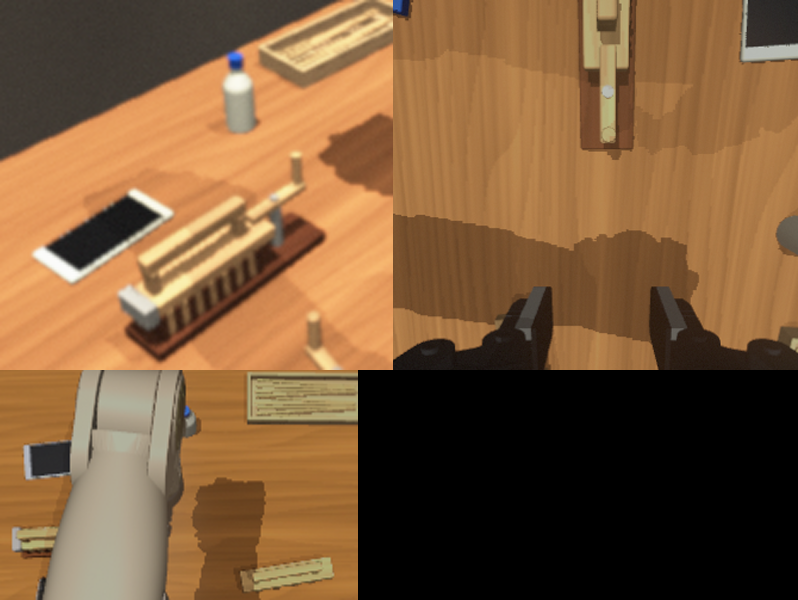

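The button now lies along the dock: pivot at (607,92) and peg at (608,133), with the nose over the comb's plain end. The comb is seated, and the glue bottle, phone and coarse comb look undisturbed. I'm handing in.

```bash
python3 -c "
from h import *
print(env.hand_in())"
```

```text
the job is handed in; nothing more can be done
None
```

The weighted comb is home in the dark dock with its steel end away from the button, the turn-button is closed over its plain end, the coarse comb, glue bottle and phone looked undisturbed in the last pictures, and the job is handed in at about 16 s with no verdict returned.

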